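Snap a pull hook onto a plate sled and draw it out

ROBOT

A 6-joint arm with a two-finger parallel gripper is mounted at the origin on a cart in front of the work surface, level with it; the furniture and walls round the work are solid. World frame = base frame: x ahead of the robot, y to its left, z up, the work surface at z = 0. Lengths are in m, angles in degrees, forces in N, time in s.
With the tool pointing down it reaches from about 0.4 to 0.825 m from the base axis. Payload 7 kg.
Tool frame: the origin (TCP) lies midway between the tips of the shut fingers; the grasp point (between the pads) lies 19 mm behind it; z points along the fingers, y is the line along which they close (so a half turn about z gives the same grasp; the last joint's range is limited). The gripper opens to 88 mm and grips with 3 to 60 N. Pads are 19 mm wide; open, the fingers measure 130 mm over their backs; the gripper's body (78 mm by 193 mm) begins 47 mm behind the grasp point.
Start: joints at [-53.337, 20.546, 0.682, 0, -70.136, -16.507], TCP at [0.233, -0.634, 0.227] pointing down, gripper open.
Joint ranges: [-176.03, 176.03], [-82.01, 121.73], [-58.28, 71.71], [-173.87, 95.51], [-174.79, -0.11], [-173.66, 173.66]. Speed limits (degrees/s): [136.94, 136.94, 172.46, 180, 180, 180].

INTERFACE

Orientations are given as [roll, pitch, yaw] about the fixed x, y, z axes, in that order (R = Rz(yaw) Ry(pitch) Rx(roll)).
In Python, from plant import r gives the robot as it stands. The module is installed in compiled form; this text tells all that it offers.
- The arm moves only by the tool play_rows, never from a script. Its argument "rows" is a list of rows, each an object with "slide": the shift along the tool's x, y, z as a fraction of full scale, a list of three; "delta_rot": the turn, a rotation vector about the tool's x, y, z as a fraction of full scale, a list of three; "fingers": the opening, from -1 (shut) to 1 (fully open). In form: [{"slide": [x, y, z], "delta_rot": [rx, ry, rz], "fingers": fingers}, ...]. A call has 1 to 8 rows; each row shifts and turns the commanded pose from where the row before left it, along the tool's axes as they then stand; what a row does not reach is not made up. Full scale, the value 1, is 0.15 m for a shift and 0.08 rad for a turn. A row lasts 1/8 s, in which the tool goes at most 62.5 mm and 10.7 degrees, less where a joint would pass 70% of its speed; a pose out of reach is approached as far as the arm can. A call with a number of a shift or a turn outside -1 to 1 is refused whole. A call with a gripper value outside its range is refused whole. The fingers move at their own pace and stop on an object; "squeeze" is the grip in N (left out, the last holds). Time passes only in rows, so rows that do not move let the fingers close. It gives the time, the measured TCP pose, the force, the opening and the grip force at its end, in the units of the state.
- r.get_state(): the state, without advancing time (a new reading comes with each control period).
- r.capture(name): name is "scene" or "top"; returns a dict with "image" (480x640x3 uint8, blue, green, red), "fx", "fy", "cx", "cy" (pixels), "R" (3x3) and "t" (3): a world point X has camera coordinates R X + t. Camera axes: x right, y down, z forward; pixel columns grow to the right and rows downward; lengths in m; the calibration is good to about 2 mm. A picture is of the moment at which its call begins. There is no depth.
- r.close_job(): hands the job in; it is judged then, once.
The state is a dict: "time_s": time; "joints": joint angles; "qd": joint speeds; "joint_torque": joint torques, N m; "tcp_pos": TCP position; "eef_rot": TCP orientation; "contact_force": force on the tool from outside, world axes, zero at the start; "moment": the same for the moment, N m; "gripper_width": finger opening in m; "gripper_force": force on a finger pad.
Only numpy, scipy, OpenCV 4.12 (cv2) and the standard library are available. Lean on these libraries where they do the work, as an engineer would, in place of code of your own. Each camera call takes 0.05 s, during which the arm holds its last target. There are 200 camera calls.

TASK

Take the pull hook by its upright grip and push its mouth gently onto the headed pin at the front of the plate sled until the sprung latch flips shut behind the pin. Then draw the sled out by the hook until it meets its front stop, and let go, leaving the hook standing on the worktop, still latched to the pin. Do not touch the sled or its rail bed with the robot, do not ram or jerk the hook hard against them, and leave the other things where they are.

Things in the scene. Friction and masses are not known exactly. Their poses are not given: they have to be found in the camera images.
- pull_hook: Loose pull hook, about 0.3 kg, standing on its foot. Origin: on the grip's centre line, at the foot's underside (on the worktop, z = 0). x points from the grip to the open mouth, z up. Dark steel foot 74 x 50 x 10 mm, x from -46 to +28 mm; on it a grey square upright grip 20 x 20 mm (faces along x and y), top at z = 85 mm; a flat steel fork reaches forward from the grip.
- hook_grip (a point): Point on the axis of the hook's upright grip, 62 mm above the underside of the foot: the place to grasp. Above z = 35 mm the grip stands free all round, apart from the pin's head in front once that is in the mouth.
- hook_mouth (a point): Middle of the hook's mouth, at the latch bar: x = 92, y = 0, z = 25 mm in the hook's frame. The fork is 10 mm thick (z 20 to 30 mm) and 45 mm wide, its two flared jaws end at x = 120 mm; the mouth is 16 mm wide (y -8 to +8 mm), flared to 32 mm at the tips. A dark sprung latch bar crosses it, hinged at y = +11 mm; it swings only inward, towards the grip.
- hook_seat (a point): Where the pin's axis stands in the hook when the pin is at the bottom of the throat (its wall is at x = 57 mm): x = 63, y = 0, z = 25 mm in the hook's frame.
- latch (a joint): Angle of the latch in rad: 0 shut, up to 1.5 swung inward. Sprung shut; the entering pin swings it in (about 3 to 8 N of push on the hook); it snaps back to 0 behind the pin only once the pin stands within about 4 mm of the bottom of the throat. Shut, it holds the pin in, which can then stand between x = 63 and 84 mm in the hook's frame.
- rail_bed: Aluminium rail bed of the plate sled, fixed to the worktop. Origin: at worktop height, middle of the base plate's front edge; x points along the rails away from the pin, to the back; y across, z up. Base plate from x = 0 to 245 mm, 130 mm wide, with black stop blocks at the front 14 mm and at the back 26 mm high. The front stop is met when the pin is at x = -130 mm in this frame.
- sled_tongue (a point): Point on top of the sled's steel tongue, 30 mm behind the pin, 14 mm above the worktop. The deck behind (110 x 144 mm, top at 20 mm) carries a clear microplate. The sled slides along the bed's x only and drags with about 4 N. It begins some way in front of a hard back stop (4 to 45 mm, to be found by feel), so it first gives way when pushed, then stops dead; 10 to 14 N is enough to seat the hook.
- pin (a point): Axis of the upright pull pin, at z = 25 mm, level with the fork of the resting hook; moves with the sled. Pin 12 mm in diameter, free between the tongue (24 mm wide, z 8 to 14 mm, ends 12 mm in front of the axis, sticking out over the worktop) and its round head (30 mm in diameter, z 36 to 42 mm): the fork goes on level, from the front, its underside between z = 14 and 26 mm.
- timer: Bystander: white bench timer 66 x 66 x 23 mm; origin under its centre.
- tape_roll: Bystander: roll of tape lying flat, 72 mm across, 19 mm high; origin under its centre.
- marker: Bystander: black marker pen lying, 135 mm long; origin under its centre.
- tube_a: Bystander: conical tube standing on its cap, 33 mm across, 115 mm high, right of the rail bed; origin under its centre.
- tube_b: Bystander: conical tube standing on its cap, 33 mm across, 115 mm high, at the left edge; origin under its centre.
- amber_bottle: Bystander: amber reagent bottle with black cap, 56 mm across, 105 mm high, at the left edge; origin under its centre.
- forceps: Bystander: steel forceps lying flat, 127 mm long; origin under its centre.

How it is judged (in metres and radians):
On the way, in this order (a step that is already met when the one before it is completed fails the run):
1. the pin, in the hook's mouth, swings the latch inward (y of pin in the frame of pull_hook between -0.014 and 0.014 m and x of pin in the frame of pull_hook below 0.101 m and value of joint latch above 0.7 rad), for 0.02 s.
2. the latch has flipped shut behind the pin (y of pin in the frame of pull_hook between -0.014 and 0.014 m and x of pin in the frame of pull_hook between 0.055 and 0.088 m and value of joint latch below 0.12 rad and z of pin in the frame of pull_hook between 0.015 and 0.035 m), for 0.2 s.
3. the latched hook has drawn the sled to its front stop (all of step 2 and x of pin in the frame of rail_bed below -0.125 m), for 0.1 s.
At the end, for the whole second after the job is handed in: The pin is in the hook's throat with the latch shut behind it (within 0.12 rad), the sled is drawn out to within 5 mm of its front stop, and the hook stands upright (within 0.1 rad) and still with its foot on the worktop (within 5 mm) (all of step 3 and height (world z) of pull_hook below 0.005 m and angle between pull_hook's own z axis and vertical below 0.1 rad and linear speed of pull_hook below 0.01 m/s); the robot touches nothing.
It fails at once if the hook is rammed or jerked against the sled or rail bed with more than 20 N (contact force between pull_hook and rail_bed above 20 N).
It fails at once if the robot itself touches the sled or its rail bed (contact force between any of the fingers, the arm and rail_bed above 1 N).
It fails at once if a bystander is moved by more than 20 mm (distance of any of timer, tape_roll, marker, tube_a, tube_b, amber_bottle, forceps from where it was at the start of the episode above 0.02 m).
It also fails if it takes over 58 s, if anything falls off the work surface, if the arm or the gripper's body presses on something with over 40 N, if the wrist force passes 120 N, or if a joint passes its speed limit or range.

## Working session

There is one attempt and no reset: what is moved stays moved. The work goes in short steps, Python scripts to look and compute and a tool call to move; the robot and the scene stay as the last step left them, time stands still between calls to the robot, and variables do not carry over. Pictures are saved under pics/ and viewed, at most 10 in all, crops included, and the job is handed in when it is done.

Besides the shell and the picture viewer there is one more tool, called after "Emit:" in YAML: its name, and indented under it one key for each argument. play_rows: Moves the arm, as the interface text tells. Shift numbers are shares of 0.15 m and turn numbers shares of 0.08 rad, none past 1 either way. Its arguments: {"type":"object","properties":{"rows":{"type":"array"},"squeeze":{"type":"number"}},"required":["rows"]}

```bash
mkdir -p pics; python3 - <<'E'
from plant import r
import cv2,pickle
d={}
for n in("scene","top"):
    c=r.capture(n);d[n]=c;cv2.imwrite(f"pics/{n}0.png",c["image"]);print(n,c["fx"],c["fy"],c["cx"],c["cy"],c["R"],c["t"])
pickle.dump(d,open("c0.pkl","wb"))
print(r.get_state())
E
```

```text
scene 486.6700947067588 486.6700947067588 320.27839419554726 242.7235321556799 [[-0.40013177 -0.91631249  0.01630903]
 [-0.61131505  0.25360395 -0.74965255]
 [ 0.68277996 -0.30992976 -0.66163061]] [0.23646492 0.39688968 0.9656877 ]
top 528.4168004876195 528.4168004876195 315.37317441447317 241.74569499975493 [[ 0.00614284 -0.99987259  0.0147335 ]
 [-0.99782795 -0.00709531 -0.06549079]
 [ 0.06558698 -0.0142992  -0.9977444 ]] [0.01292428 0.5805357  1.41428979]
{'time_s': 0.1, 'joints': array([-5.33346364e+01,  2.05871964e+01,  6.39743885e-01, -1.77147185e-02,
       -7.01374293e+01, -1.65057050e+01]), 'qd': array([ 0.04737867, -0.05353896,  0.1064939 ,  0.00755262,  0.01082328,
       -0.02263043]), 'joint_torque': array([ 4.44035140e-04, -5.84162164e+01,  2.93753707e+01,  7.01552868e+00,
        1.01687363e-02, -7.44219960e-05]), 'tcp_pos': array([ 0.23243801, -0.63324666,  0.22572346]), 'eef_rot': array([ 1.79913884e+02, -8.15033538e-03, -1.59846366e+02]), 'contact_force': array([-0.18498772, -0.74067296, -0.33599593]), 'moment': array([ 0.00718989, -0.03927205, -0.01749024]), 'gripper_force': 0.0, 'gripper_width': 0.08751017706585774}
```

View pics/scene0.png

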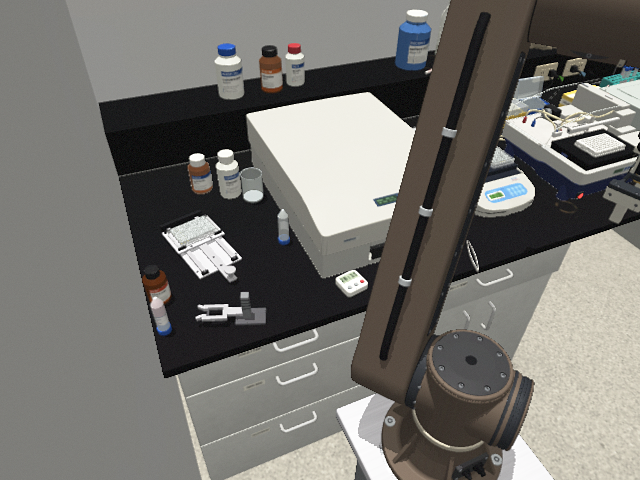

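View pics/top0.png

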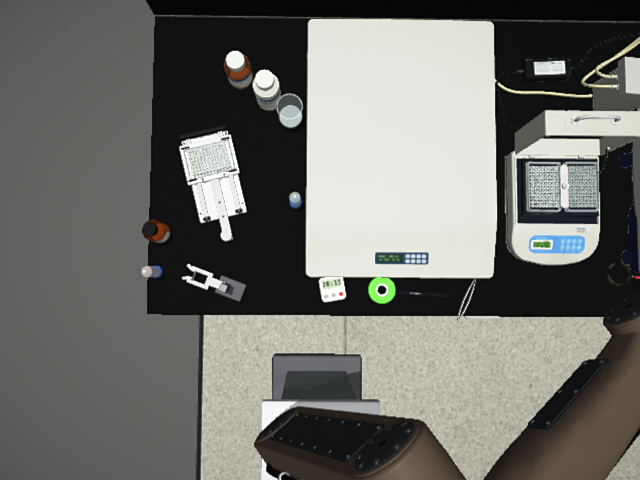

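The scene shows the hook lying at about (235,310), with its mouth to the left, and the sled pin at (230,272). The top view has the hook at (215,282) and the pin at about (226,237). I'll enlarge the top view next.

```bash
python3 - <<'E'
import cv2,pickle,numpy as np
d=pickle.load(open("c0.pkl","rb"))
a=d["top"]["image"][195:310,170:260];a=cv2.resize(a,None,fx=5,fy=5,interpolation=cv2.INTER_CUBIC)
b=d["top"]["image"][120:250,165:260];b=cv2.resize(b,None,fx=4,fy=4,interpolation=cv2.INTER_CUBIC)[:,:350]
im=np.zeros((575,800,3),np.uint8);im[:,:450]=a;im[:520,450:]=b
cv2.imwrite("pics/crop1.png",im)
s=d["scene"]["image"][200:340,140:290];cv2.imwrite("pics/crop2.png",cv2.resize(s,None,fx=4,fy=4,interpolation=cv2.INTER_CUBIC))
E
```

```text
(no output)
```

View pics/crop1.png

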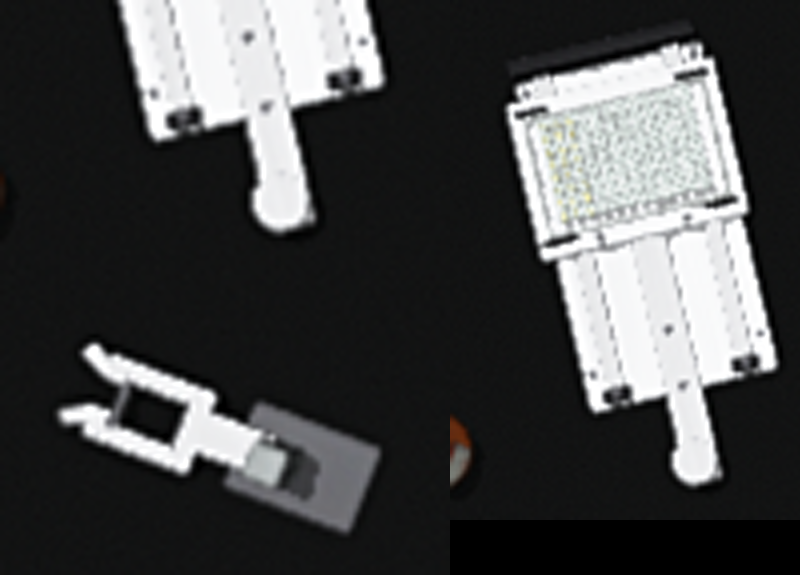

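View pics/crop2.png

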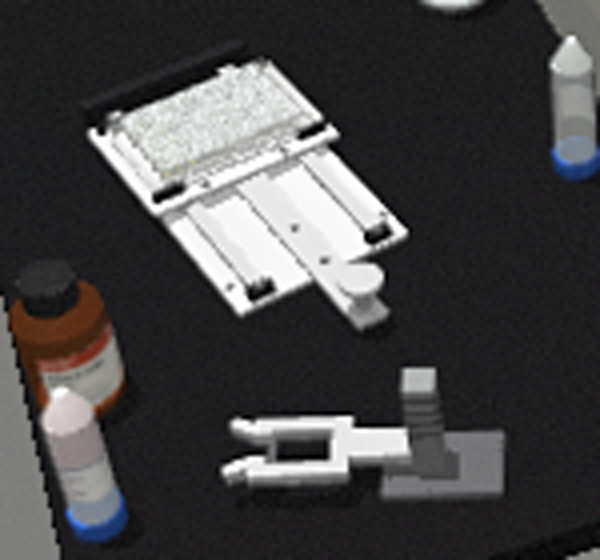

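Crop 1 shows the grip top at (267,460), the foot corners at (258,403), (381,450), (350,533) and (227,488), the jaw tips at (92,350) and (63,415), the pin head at (280,203), and the bed front corners at (157,141) and (384,87). Crop 2 shows the grip top at (420,380) and the head at (361,278).

```bash
cat >h.py <<'E'
import numpy as np
def ray(c,u,v,z):
    R=np.array(c["R"]);t=np.array(c["t"]).ravel()
    d=R.T@np.array([(u-c["cx"])/c["fx"],(v-c["cy"])/c["fy"],1]);o=-R.T@t
    return (o+d*(z-o[2])/d[2])[:2]
def proj(c,X):
    p=np.array(c["R"])@np.array(X)+np.array(c["t"]).ravel();return c["fx"]*p[0]/p[2]+c["cx"],c["fy"]*p[1]/p[2]+c["cy"]
E
python3 - <<'E'
import pickle,numpy as np
from h import *
d=pickle.load(open("c0.pkl","rb"))
T=lambda u,v,z:ray(d["top"],170+(u+.5)/5-.5,195+(v+.5)/5-.5,z)
S=lambda u,v,z:ray(d["scene"],140+(u+.5)/4-.5,200+(v+.5)/4-.5,z)
B=lambda u,v,z:ray(d["top"],165+(u-450+.5)/4-.5,120+(v+.5)/4-.5,z)
np.set_printoptions(precision=4,suppress=True)
print("grip",T(267,460,.085),S(420,380,.085))
f=[T(*p,.01) for p in((258,403),(381,450),(350,533),(227,488))];print("foot",f,np.mean(f,0))
def ang(a,b):return np.degrees(np.arctan2(*(b-a)[::-1]))
print("foot yaw",ang(f[1],f[0]),ang(f[2],f[3]))
fs=[S(*p,.01) for p in((504,432),(504,490),(381,492))];print("foot s",fs,ang(fs[1],fs[2]))
j=[T(92,350,.03),T(63,415,.03)];js=[S(240,427,.03),S(233,474,.03)];print("jaws",j,np.mean(j,0),js,np.mean(js,0))
print("hookyaw",ang(T(267,460,.085),np.mean(j,0)),ang(S(420,380,.085),np.mean(js,0)))
print("pin",T(280,203,.042),S(361,278,.042))
b=[T(157,141,.008),T(384,87,.008)];bs=[S(242,314,.008),S(407,234,.008)];print("bed",b,bs,np.mean(b,0),np.mean(bs,0),ang(b[1],b[0])-90,ang(bs[1],bs[0])-90)
print("deck sides",ang(B(545,260,.02),B(508,105,.02)),ang(B(746,212,.02),B(713,60,.02)),"bed side",ang(B(592,411,.008),B(558,262,.008)),ang(B(776,368,.008),B(742,222,.008)))
print("tubes/bottle",S(95,520,0),S(70,405,.0))
E
```

```text
grip [0.4591 0.2541] [0.4522 0.2553]
foot [array([0.4883, 0.2714]), array([0.4633, 0.2045]), array([0.4185, 0.2205]), array([0.4423, 0.2873])] [0.4531 0.2459]
foot yaw 69.51613346386489 70.34433543638
foot s [array([0.4588, 0.206 ]), array([0.4152, 0.2208]), array([0.4424, 0.2894])] 68.36734543869228
jaws [array([0.516 , 0.3572]), array([0.4813, 0.3719])] [0.4987 0.3645] [array([0.5076, 0.3567]), array([0.4729, 0.3689])] [0.4903 0.3628]
hookyaw 70.28467849299558 70.51180662908128
pin [0.5947 0.2564] [0.592  0.2563]
bed [array([0.6308, 0.3293]), array([0.6614, 0.206 ])] [array([0.6242, 0.3315]), array([0.6567, 0.2092])] [0.6461 0.2676] [0.6404 0.2704] 13.956733433692747 14.863770938968827
deck sides 14.471281595301706 12.976663920150244 bed side 13.889544477744241 13.834479006946761
tubes/bottle [0.4962 0.4512] [0.5947 0.4493]
```

```bash
cat >>h.py <<'E'
def plan(wps,fing=1,start=None,dec=2):
    """wps: (x,y,z,yaw,n rows) ; prints rows in tool axes"""
    from scipy.spatial.transform import Rotation as Ro
    import json
    if start is None:
        from plant import r
        s=r.get_state();p=np.array(s["tcp_pos"]);R=Ro.from_euler("xyz",s["eef_rot"],degrees=True)
    else: p=np.array(start[:3]);R=Ro.from_euler("xyz",[180,0,start[3]],degrees=True)
    out=[]
    for *q,yaw,n in wps:
        G=Ro.from_euler("xyz",[180,0,yaw],degrees=True);q=np.array(q)
        for k in range(n):
            rem=n-k
            sl=np.round(R.inv().apply((q-p)/rem)/.15,dec);rv=np.round((R.inv()*G).as_rotvec()/rem/.08,dec)
            p=p+R.apply(sl*.15);R=R*Ro.from_rotvec(rv*.08)
            out.append({"slide":(sl+0).tolist(),"delta_rot":(rv+0).tolist(),"fingers":fing})
    for i in range(0,len(out),8): print(json.dumps(out[i:i+8]))
    print("end",p,R.as_euler("xyz",degrees=True))
E
python3 - <<'E'
import pickle
from h import *
d=pickle.load(open("c0.pkl","rb"))
print("edge",ray(d["top"],180,314,0),"tube_a",ray(d["top"],296,200,.1))
print("box front top",[ray(d["top"],307,277,z) for z in(.1,.2,.3)])
plan([(.33,-.30,.33,-159.8,6),(.40,0,.33,-135,6),(.456,.2545,.16,-110,8)])
E
```

```text
edge [0.38258244 0.38267144] tube_a [0.68228992 0.06839597]
box front top [array([0.48497983, 0.03870649]), array([0.48508781, 0.03859962]), array([0.48519578, 0.03849276])]
[{"slide": [-0.23, 0.31, -0.12], "delta_rot": [0.0, 0.0, 0.0], "fingers": 1}, {"slide": [-0.23, 0.31, -0.11], "delta_rot": [0.0, 0.0, 0.0], "fingers": 1}, {"slide": [-0.23, 0.31, -0.12], "delta_rot": [0.0, 0.0, 0.0], "fingers": 1}, {"slide": [-0.23, 0.31, -0.11], "delta_rot": [0.01, 0.0, 0.0], "fingers": 1}, {"slide": [-0.23, 0.31, -0.12], "delta_rot": [0.0, 0.0, -0.01], "fingers": 1}, {"slide": [-0.23, 0.31, -0.11], "delta_rot": [0.01, 0.0, 0.0], "fingers": 1}, {"slide": [-0.19, 0.29, 0.0], "delta_rot": [0.0, 0.0, -0.9], "fingers": 1}, {"slide": [-0.21, 0.27, 0.0], "delta_rot": [0.0, 0.0, -0.9], "fingers": 1}]
[{"slide": [-0.23, 0.26, 0.0], "delta_rot": [0.0, 0.0, -0.9], "fingers": 1}, {"slide": [-0.24, 0.24, 0.0], "delta_rot": [0.0, 0.0, -0.9], "fingers": 1}, {"slide": [-0.26, 0.22, 0.0], "delta_rot": [0.0, 0.0, -0.91], "fingers": 1}, {"slide": [-0.27, 0.2, 0.0], "delta_rot": [0.0, 0.0, -0.9], "fingers": 1}, {"slide": [-0.18, 0.12, 0.14], "delta_rot": [0.0, 0.0, -0.68], "fingers": 1}, {"slide": [-0.19, 0.11, 0.14], "delta_rot": [0.0, 0.0, -0.68], "fingers": 1}, {"slide": [-0.2, 0.1, 0.14], "delta_rot": [0.0, 0.0, -0.68], "fingers": 1}, {"slide": [-0.2, 0.08, 0.14], "delta_rot": [0.0, 0.0, -0.68], "fingers": 1}]
[{"slide": [-0.2, 0.07, 0.14], "delta_rot": [0.0, 0.0, -0.68], "fingers": 1}, {"slide": [-0.21, 0.06, 0.14], "delta_rot": [0.0, 0.0, -0.68], "fingers": 1}, {"slide": [-0.21, 0.05, 0.14], "delta_rot": [0.0, 0.0, -0.69], "fingers": 1}, {"slide": [-0.21, 0.05, 0.15], "delta_rot": [0.0, 0.0, -0.68], "fingers": 1}]
end [0.45519802 0.25428859 0.15994896] [ 1.79997386e+02 -9.48068442e-03 -1.10021956e+02]
```

Emit:
play_rows:
  rows:
    - {"slide":[-0.23,0.31,-0.12],"delta_rot":[0,0,0],"fingers":1}
    - {"slide":[-0.23,0.31,-0.11],"delta_rot":[0,0,0],"fingers":1}
    - {"slide":[-0.23,0.31,-0.12],"delta_rot":[0,0,0],"fingers":1}
    - {"slide":[-0.23,0.31,-0.11],"delta_rot":[0,0,0],"fingers":1}
    - {"slide":[-0.23,0.31,-0.12],"delta_rot":[0,0,0],"fingers":1}
    - {"slide":[-0.23,0.31,-0.11],"delta_rot":[0,0,0],"fingers":1}
    - {"slide":[-0.19,0.29,0],"delta_rot":[0,0,-0.9],"fingers":1}
    - {"slide":[-0.21,0.27,0],"delta_rot":[0,0,-0.9],"fingers":1}

```text
time_s: 1.1
tcp_pos: [0.3545, -0.1982, 0.3302]
eef_rot: [-180.0, 0.0, -151.5]
contact_force: [1.2, -0.4, 0.1]
gripper_width: 0.0875
gripper_force: 0.0
```

Emit:
play_rows:
  rows:
    - {"slide":[-0.23,0.26,0],"delta_rot":[0,0,-0.9],"fingers":1}
    - {"slide":[-0.24,0.24,0],"delta_rot":[0,0,-0.9],"fingers":1}
    - {"slide":[-0.26,0.22,0],"delta_rot":[0,0,-0.91],"fingers":1}
    - {"slide":[-0.27,0.2,0],"delta_rot":[0,0,-0.9],"fingers":1}
    - {"slide":[-0.18,0.12,0.1],"delta_rot":[0,0,-0.68],"fingers":1}
    - {"slide":[-0.19,0.11,0.1],"delta_rot":[0,0,-0.68],"fingers":1}
    - {"slide":[-0.2,0.1,0.1],"delta_rot":[0,0,-0.68],"fingers":1}
    - {"slide":[-0.2,0.08,0.1],"delta_rot":[0,0,-0.68],"fingers":1}

```text
time_s: 2.1
tcp_pos: [0.4278, 0.1288, 0.2694]
eef_rot: [180.0, -0.0, -122.5]
contact_force: [0.3, 0.2, 0.5]
gripper_width: 0.0876
gripper_force: 0.0
```

```bash
python3 - <<'E'
from h import *
plan([(.456,.2545,.16,-110,6),(.456,.2545,.043,-110,5)],dec=3)
E
```

```text
[{"slide": [-0.135, 0.049, 0.122], "delta_rot": [0.0, 0.0, -0.453], "fingers": 1}, {"slide": [-0.136, 0.044, 0.122], "delta_rot": [0.0, 0.0, -0.453], "fingers": 1}, {"slide": [-0.138, 0.038, 0.121], "delta_rot": [0.001, 0.0, -0.453], "fingers": 1}, {"slide": [-0.139, 0.034, 0.122], "delta_rot": [0.0, 0.0, -0.452], "fingers": 1}, {"slide": [-0.14, 0.028, 0.121], "delta_rot": [0.001, 0.0, -0.453], "fingers": 1}, {"slide": [-0.141, 0.024, 0.122], "delta_rot": [0.0, 0.0, -0.452], "fingers": 1}, {"slide": [0.0, 0.0, 0.156], "delta_rot": [0.0, 0.0, 0.0], "fingers": 1}, {"slide": [0.0, 0.0, 0.156], "delta_rot": [0.0, 0.0, 0.0], "fingers": 1}]
[{"slide": [0.0, 0.0, 0.156], "delta_rot": [0.0, 0.0, 0.0], "fingers": 1}, {"slide": [0.0, 0.0, 0.156], "delta_rot": [0.0, 0.0, 0.0], "fingers": 1}, {"slide": [0.0, -0.001, 0.156], "delta_rot": [0.0, 0.0, 0.0], "fingers": 1}]
end [0.45605723 0.25444163 0.04295231] [ 1.79999517e+02  7.88102562e-04 -1.10002019e+02]
```

Emit:
play_rows:
  rows:
    - {"slide":[-0.135,0.049,0.122],"delta_rot":[0,0,-0.453],"fingers":1}
    - {"slide":[-0.136,0.044,0.122],"delta_rot":[0,0,-0.453],"fingers":1}
    - {"slide":[-0.138,0.038,0.121],"delta_rot":[0,0,-0.453],"fingers":1}
    - {"slide":[-0.139,0.034,0.122],"delta_rot":[0,0,-0.452],"fingers":1}
    - {"slide":[-0.14,0.028,0.121],"delta_rot":[0,0,-0.453],"fingers":1}
    - {"slide":[-0.141,0.024,0.122],"delta_rot":[0,0,-0.452],"fingers":1}
    - {"slide":[0,0,0],"delta_rot":[0,0,0],"fingers":1}

```text
time_s: 2.98
tcp_pos: [0.4557, 0.2535, 0.1587]
eef_rot: [179.9, -0.2, -110.1]
contact_force: [0.1, -0.9, -0.1]
gripper_width: 0.0873
gripper_force: 0.0
```

```bash
python3 - <<'E'
from h import *
from plant import r
import cv2
print(r.get_state()["tcp_pos"],r.get_state()["eef_rot"])
c=r.capture("scene");cv2.imwrite("pics/s3.png",cv2.resize(c["image"][180:350,140:340],None,fx=4,fy=4,interpolation=cv2.INTER_CUBIC)[:600])
plan([(.456,.2545,.043,-110,5)],dec=3)
E
```

```text
[0.45572834 0.25350903 0.15871016] [ 179.91680962   -0.18393839 -110.07520017]
[{"slide": [-0.002, 0.0, 0.156], "delta_rot": [0.002, -0.006, -0.005], "fingers": 1}, {"slide": [-0.002, 0.0, 0.155], "delta_rot": [0.002, -0.005, -0.005], "fingers": 1}, {"slide": [-0.002, 0.001, 0.156], "delta_rot": [0.002, -0.006, -0.005], "fingers": 1}, {"slide": [-0.002, 0.001, 0.155], "delta_rot": [0.003, -0.005, -0.006], "fingers": 1}, {"slide": [-0.002, 0.0, 0.156], "delta_rot": [0.002, -0.006, -0.005], "fingers": 1}]
end [0.45602054 0.25450892 0.04295018] [ 1.79998622e+02  5.43494757e-04 -1.10000255e+02]
```

View pics/s3.png

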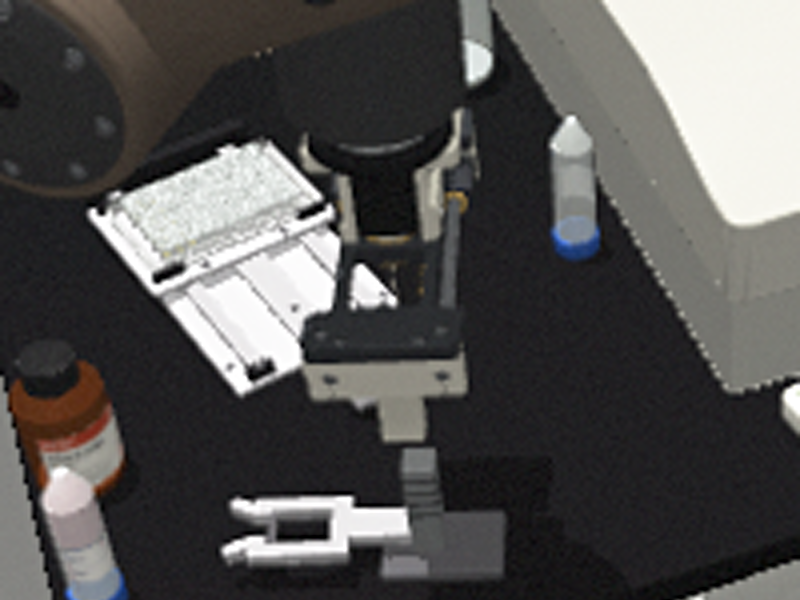

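The gripper is centred above the grip: the near finger is at (402,420) and the grip top at (420,465). It can go down and close.

Emit:
play_rows:
  rows:
    - {"slide":[-0.002,0,0.156],"delta_rot":[0,0,0],"fingers":1}
    - {"slide":[-0.002,0,0.155],"delta_rot":[0,0,0],"fingers":1}
    - {"slide":[-0.002,0,0.156],"delta_rot":[0,0,0],"fingers":1}
    - {"slide":[0,0,0.155],"delta_rot":[0,0,0],"fingers":1}
    - {"slide":[0,0,0.15],"delta_rot":[0,0,0],"fingers":1}
    - {"slide":[0,0,0],"delta_rot":[0,0,0],"fingers":1}

```text
time_s: 3.78
tcp_pos: [0.456, 0.2529, 0.0442]
eef_rot: [179.9, -0.1, -110.2]
contact_force: [0.6, -1.0, 0.0]
gripper_width: 0.0879
gripper_force: 0.0
```

Emit:
play_rows:
  rows:
    - {"slide":[0,0,0],"delta_rot":[0,0,0],"fingers":-1}
    - {"slide":[0,0,0],"delta_rot":[0,0,0],"fingers":-1}
    - {"slide":[0,0,0],"delta_rot":[0,0,0],"fingers":-1}
    - {"slide":[0,0,0],"delta_rot":[0,0,0],"fingers":-1}
    - {"slide":[0,0,0],"delta_rot":[0,0,0],"fingers":-1}
    - {"slide":[0,0,0],"delta_rot":[0,0,0],"fingers":-1}
    - {"slide":[0,0,0],"delta_rot":[0,0,0],"fingers":-1}
    - {"slide":[0,0,0],"delta_rot":[0,0,0],"fingers":-1}
  squeeze: 35

```text
time_s: 4.78
tcp_pos: [0.4566, 0.2541, 0.0447]
eef_rot: [180.0, -0.0, -110.1]
contact_force: [-0.2, -0.9, -0.7]
gripper_width: 0.0199
gripper_force: 35.0
```

```bash
python3 - <<'E'
from h import *
plan([(.4565,.254,.0477,-110,1),(.438,.218,.0477,-166.1,15)],fing=-1,dec=3)
E
```

```text
[{"slide": [0.001, 0.0, -0.02], "delta_rot": [0.002, -0.003, -0.029], "fingers": -1}, {"slide": [0.018, 0.002, 0.0], "delta_rot": [0.0, 0.0, 0.816], "fingers": -1}, {"slide": [0.018, 0.001, 0.0], "delta_rot": [0.0, 0.0, 0.816], "fingers": -1}, {"slide": [0.018, 0.0, 0.0], "delta_rot": [0.0, 0.0, 0.816], "fingers": -1}, {"slide": [0.018, -0.001, 0.0], "delta_rot": [0.0, 0.0, 0.816], "fingers": -1}, {"slide": [0.018, -0.002, 0.0], "delta_rot": [0.0, 0.0, 0.816], "fingers": -1}, {"slide": [0.018, -0.004, 0.0], "delta_rot": [0.0, 0.0, 0.816], "fingers": -1}, {"slide": [0.017, -0.005, 0.0], "delta_rot": [0.0, 0.0, 0.816], "fingers": -1}]
[{"slide": [0.017, -0.006, 0.0], "delta_rot": [0.0, 0.0, 0.816], "fingers": -1}, {"slide": [0.017, -0.007, 0.0], "delta_rot": [0.0, 0.0, 0.816], "fingers": -1}, {"slide": [0.016, -0.008, 0.0], "delta_rot": [0.0, 0.0, 0.816], "fingers": -1}, {"slide": [0.015, -0.009, 0.0], "delta_rot": [0.0, 0.0, 0.816], "fingers": -1}, {"slide": [0.015, -0.01, 0.0], "delta_rot": [0.0, 0.0, 0.816], "fingers": -1}, {"slide": [0.014, -0.011, 0.0], "delta_rot": [0.0, 0.0, 0.816], "fingers": -1}, {"slide": [0.014, -0.011, 0.0], "delta_rot": [0.0, 0.0, 0.816], "fingers": -1}, {"slide": [0.012, -0.013, 0.0], "delta_rot": [0.0, 0.0, 0.815], "fingers": -1}]
end [0.4380897  0.21796424 0.04767829] [ 1.79999574e+02  9.32182537e-04 -1.66097720e+02]
```

Emit:
play_rows:
  rows:
    - {"slide":[0,0,-0.02],"delta_rot":[0,0,0],"fingers":-1}
    - {"slide":[0.018,0.002,0],"delta_rot":[0,0,0.816],"fingers":-1}
    - {"slide":[0.018,0.001,0],"delta_rot":[0,0,0.816],"fingers":-1}
    - {"slide":[0.018,0,0],"delta_rot":[0,0,0.816],"fingers":-1}
    - {"slide":[0.018,-0.001,0],"delta_rot":[0,0,0.816],"fingers":-1}
    - {"slide":[0.018,-0.002,0],"delta_rot":[0,0,0.816],"fingers":-1}
    - {"slide":[0.018,-0.004,0],"delta_rot":[0,0,0.816],"fingers":-1}
    - {"slide":[0.017,-0.005,0],"delta_rot":[0,0,0.816],"fingers":-1}

```text
time_s: 5.78
tcp_pos: [0.4478, 0.237, 0.0477]
eef_rot: [180.0, -0.0, -136.4]
contact_force: [0.3, -0.3, -1.8]
gripper_width: 0.0198
gripper_force: 35.0
```

Emit:
play_rows:
  rows:
    - {"slide":[0.017,-0.006,0],"delta_rot":[0,0,0.816],"fingers":-1}
    - {"slide":[0.017,-0.007,0],"delta_rot":[0,0,0.816],"fingers":-1}
    - {"slide":[0.016,-0.008,0],"delta_rot":[0,0,0.816],"fingers":-1}
    - {"slide":[0.015,-0.009,0],"delta_rot":[0,0,0.816],"fingers":-1}
    - {"slide":[0.015,-0.01,0],"delta_rot":[0,0,0.816],"fingers":-1}
    - {"slide":[0.014,-0.011,0],"delta_rot":[0,0,0.816],"fingers":-1}
    - {"slide":[0.014,-0.011,0],"delta_rot":[0,0,0.816],"fingers":-1}
    - {"slide":[0.012,-0.013,0],"delta_rot":[0,0,0.815],"fingers":-1}

```text
time_s: 6.78
tcp_pos: [0.4379, 0.218, 0.0477]
eef_rot: [-180.0, -0.0, -166.4]
contact_force: [0.9, -0.2, -3.2]
gripper_width: 0.0199
gripper_force: 35.0
```

Emit:
play_rows:
  rows:
    - {"slide":[0,0,0],"delta_rot":[0,0,0],"fingers":-1}
    - {"slide":[0,0,0],"delta_rot":[0,0,0],"fingers":-1}

```text
time_s: 7.02
tcp_pos: [0.4382, 0.2182, 0.0478]
eef_rot: [-180.0, -0.0, -166.1]
contact_force: [-0.3, -0.0, -2.6]
gripper_width: 0.0195
gripper_force: 35.0
```

```bash
python3 - <<'E'
from plant import r
import cv2,pickle,numpy as np
d={n:r.capture(n) for n in("scene","top")};pickle.dump(d,open("c1.pkl","wb"))
s=r.get_state();print(s["tcp_pos"],s["eef_rot"],s["contact_force"])
im=np.zeros((600,800,3),np.uint8)
im[:500,:400]=cv2.resize(d["top"]["image"][190:315,170:270],None,fx=4,fy=4,interpolation=cv2.INTER_CUBIC)
im[:600,400:]=cv2.resize(d["scene"]["image"][230:350,180:260],None,fx=5,fy=5,interpolation=cv2.INTER_CUBIC)
cv2.imwrite("pics/p4.png",im)
E
```

```text
[0.43820667 0.21828582 0.04777667] [ 1.79998503e+02  1.14605127e-03 -1.66176919e+02] [-0.38142569 -0.10654873 -2.03937682]
```

View pics/p4.png

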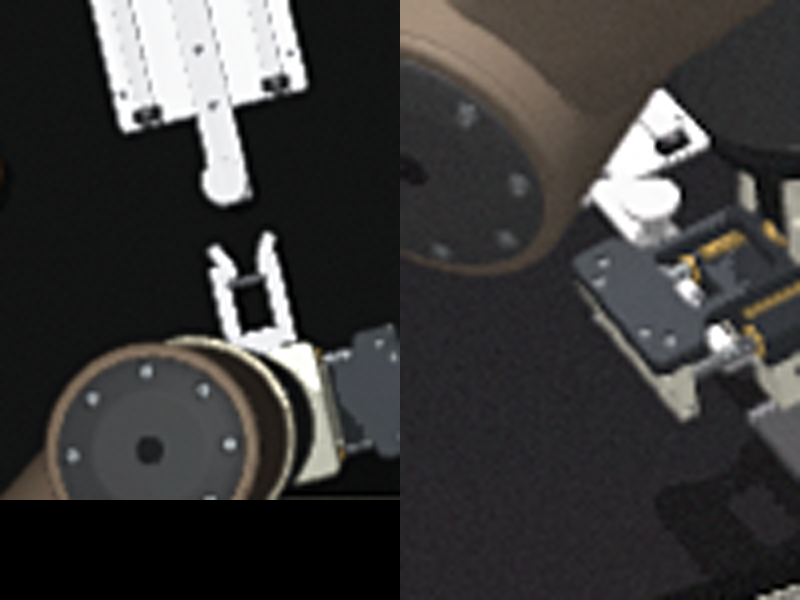

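The top crop shows the jaw tips at (217,249) and (267,238), the fork sides running to (229,338) and (290,338), and the pin head at (224,184). I'll check the lateral alignment from these.

```bash
python3 - <<'E'
import pickle
from h import *
d=pickle.load(open("c1.pkl","rb"));c=d["top"]
T=lambda u,v,z:ray(c,170+(u+.5)/4-.5,190+(v+.5)/4-.5,z)
a=np.radians(13.9);X=np.array([np.cos(a),np.sin(a)]);Y=np.array([-X[1],X[0]]);o=np.array([.4382,.2183])
for n,p in dict(tipL=(217,249,.033),tipR=(267,238,.033),sideL=(218,295,.033),sideR=(284,285,.033),pin=(224,184,.042),bedL=(122,132,.008),bedR=(307,88,.008),tongueR=(242,150,.014),tongueL=(200,150,.014)).items():
    q=T(*p)-o;print(n,q@X,q@Y)
# predicted px of pin from state: fork tips & throat if hook frame = tool
for p in((.12,.0225),(.12,-.0225),(.12,.0),(.057,0)):
    w=o+p[0]*X+p[1]*Y;u,v=proj(c,[*w,.033]);print(p,(u-170+.5)*4-.5,(v-190+.5)*4-.5)
E
```

```text
tipL 0.11952934470376939 0.01504848247275116
tipR 0.11891443483228578 -0.01905727503484992
sideL 0.08939688626439762 0.021266133246277772
sideR 0.08561532945231884 -0.023013468547055414
pin 0.15994035363075837 -0.0004327843108594756
bedL 0.21462579811434468 0.06367994732005484
bedR 0.21475078921718513 -0.06575939863983214
tongueR 0.18281316339408038 -0.01376999796435565
tongueL 0.1894486252014335 0.013934523349663837
(0.12, 0.0225) 205.9543057124838 250.91676061019177
(0.12, -0.0225) 271.65691818028324 235.225543601068
(0.12, 0.0) 238.82110171774775 243.06745281035433
(0.057, 0) 260.0098287264818 334.7702149281952
```

Emit:
play_rows:
  rows:
    - {"slide":[-0.08,0,0],"delta_rot":[0,0,0],"fingers":-1}
    - {"slide":[-0.08,0,0],"delta_rot":[0,0,0],"fingers":-1}
    - {"slide":[-0.08,0,0],"delta_rot":[0,0,0],"fingers":-1}
    - {"slide":[-0.06,0,0],"delta_rot":[0,0,0],"fingers":-1}
    - {"slide":[-0.03,0,0],"delta_rot":[0,0,0],"fingers":-1}
    - {"slide":[0,0,0],"delta_rot":[0,0,0],"fingers":-1}

```text
time_s: 7.88
tcp_pos: [0.4864, 0.2299, 0.0475]
eef_rot: [-180.0, -0.0, -166.3]
contact_force: [0.0, 0.5, -2.8]
gripper_width: 0.0198
gripper_force: 35.0
```

Emit:
play_rows:
  rows:
    - {"slide":[-0.014,0,0],"delta_rot":[0,0,0],"fingers":-1}
    - {"slide":[-0.014,0,0],"delta_rot":[0,0,0],"fingers":-1}
    - {"slide":[-0.014,0,0],"delta_rot":[0,0,0],"fingers":-1}
    - {"slide":[-0.014,0,0],"delta_rot":[0,0,0],"fingers":-1}

```text
time_s: 8.38
tcp_pos: [0.4945, 0.2321, 0.0478]
eef_rot: [180.0, 0.0, -166.2]
contact_force: [-0.3, 0.3, -2.1]
gripper_width: 0.0197
gripper_force: 35.0
```

Emit:
play_rows:
  rows:
    - {"slide":[-0.014,0,0],"delta_rot":[0,0,0],"fingers":-1}
    - {"slide":[-0.014,0,0],"delta_rot":[0,0,0],"fingers":-1}
    - {"slide":[-0.014,0,0],"delta_rot":[0,0,0],"fingers":-1}

```text
time_s: 8.75
tcp_pos: [0.5, 0.2333, 0.0475]
eef_rot: [-180.0, -0.1, -166.2]
contact_force: [-4.4, -0.2, -2.5]
gripper_width: 0.0198
gripper_force: 35.0
```

Emit:
play_rows:
  rows:
    - {"slide":[-0.012,0,0],"delta_rot":[0,0,0],"fingers":-1}
    - {"slide":[-0.012,0,0],"delta_rot":[0,0,0],"fingers":-1}
    - {"slide":[-0.012,0,0],"delta_rot":[0,0,0],"fingers":-1}

```text
time_s: 9.12
tcp_pos: [0.5057, 0.2347, 0.0476]
eef_rot: [-180.0, -0.0, -166.2]
contact_force: [-3.6, 0.6, -3.2]
gripper_width: 0.0198
gripper_force: 35.0
```

Emit:
play_rows:
  rows:
    - {"slide":[-0.012,0,0],"delta_rot":[0,0,0],"fingers":-1}
    - {"slide":[-0.012,0,0],"delta_rot":[0,0,0],"fingers":-1}
    - {"slide":[-0.012,0,0],"delta_rot":[0,0,0],"fingers":-1}

```text
time_s: 9.5
tcp_pos: [0.511, 0.236, 0.0476]
eef_rot: [-180.0, -0.0, -166.2]
contact_force: [-4.4, -0.3, -3.1]
gripper_width: 0.02
gripper_force: 35.0
```

Emit:
play_rows:
  rows:
    - {"slide":[-0.012,0,0],"delta_rot":[0,0,0],"fingers":-1}
    - {"slide":[-0.012,0,0],"delta_rot":[0,0,0],"fingers":-1}
    - {"slide":[-0.012,0,0],"delta_rot":[0,0,0],"fingers":-1}

```text
time_s: 9.88
tcp_pos: [0.5152, 0.2366, 0.0475]
eef_rot: [-180.0, -0.1, -166.2]
contact_force: [-7.5, -1.0, -1.0]
gripper_width: 0.0198
gripper_force: 35.0
```

Emit:
play_rows:
  rows:
    - {"slide":[-0.007,0,0],"delta_rot":[0,0,0],"fingers":-1}
    - {"slide":[-0.007,0,0],"delta_rot":[0,0,0],"fingers":-1}

```text
time_s: 10.12
tcp_pos: [0.5169, 0.2371, 0.0472]
eef_rot: [-180.0, -0.2, -166.2]
contact_force: [-9.3, 0.8, -2.3]
gripper_width: 0.0199
gripper_force: 35.0
```

Emit:
play_rows:
  rows:
    - {"slide":[-0.007,0,0],"delta_rot":[0,0,0],"fingers":-1}
    - {"slide":[-0.007,0,0],"delta_rot":[0,0,0],"fingers":-1}

```text
time_s: 10.38
tcp_pos: [0.5191, 0.2379, 0.0472]
eef_rot: [-180.0, -0.1, -166.2]
contact_force: [-7.9, 1.9, -3.7]
gripper_width: 0.0199
gripper_force: 35.0
```

Emit:
play_rows:
  rows:
    - {"slide":[-0.007,0,0],"delta_rot":[0,0,0],"fingers":-1}
    - {"slide":[-0.007,0,0],"delta_rot":[0,0,0],"fingers":-1}

```text
time_s: 10.62
tcp_pos: [0.5216, 0.2388, 0.0474]
eef_rot: [-180.0, -0.1, -166.2]
contact_force: [-5.9, 2.1, -3.4]
gripper_width: 0.0201
gripper_force: 35.0
```

Emit:
play_rows:
  rows:
    - {"slide":[-0.007,0,0],"delta_rot":[0,0,0],"fingers":-1}
    - {"slide":[-0.007,0,0],"delta_rot":[0,0,0],"fingers":-1}

```text
time_s: 10.88
tcp_pos: [0.5241, 0.2397, 0.0476]
eef_rot: [180.0, -0.0, -166.2]
contact_force: [-5.8, 2.2, -2.9]
gripper_width: 0.0199
gripper_force: 35.0
```

Emit:
play_rows:
  rows:
    - {"slide":[-0.007,0,0],"delta_rot":[0,0,0],"fingers":-1}
    - {"slide":[-0.007,0,0],"delta_rot":[0,0,0],"fingers":-1}

```text
time_s: 11.12
tcp_pos: [0.5266, 0.2405, 0.0478]
eef_rot: [180.0, 0.0, -166.2]
contact_force: [-4.8, 3.3, -3.2]
gripper_width: 0.0191
gripper_force: 35.0
```

Emit:
play_rows:
  rows:
    - {"slide":[-0.007,0,0],"delta_rot":[0,0,0],"fingers":-1}
    - {"slide":[-0.007,0,0],"delta_rot":[0,0,0],"fingers":-1}

```text
time_s: 11.38
tcp_pos: [0.5289, 0.2411, 0.048]
eef_rot: [180.0, 0.1, -166.2]
contact_force: [-4.2, 2.1, -1.6]
gripper_width: 0.0198
gripper_force: 35.0
```

Emit:
play_rows:
  rows:
    - {"slide":[-0.007,0,0],"delta_rot":[0,0,0],"fingers":-1}
    - {"slide":[-0.007,0,0],"delta_rot":[0,0,0],"fingers":-1}

```text
time_s: 11.62
tcp_pos: [0.5309, 0.2413, 0.048]
eef_rot: [180.0, 0.0, -166.2]
contact_force: [-4.0, 3.3, -2.3]
gripper_width: 0.02
gripper_force: 35.0
```

Emit:
play_rows:
  rows:
    - {"slide":[-0.007,0,0],"delta_rot":[0,0,0],"fingers":-1}
    - {"slide":[-0.007,0,0],"delta_rot":[0,0,0],"fingers":-1}

```text
time_s: 11.88
tcp_pos: [0.5328, 0.2415, 0.0479]
eef_rot: [180.0, 0.0, -166.2]
contact_force: [-3.3, 3.0, -2.5]
gripper_width: 0.0197
gripper_force: 35.0
```

Emit:
play_rows:
  rows:
    - {"slide":[-0.007,0,0],"delta_rot":[0,0,0],"fingers":-1}
    - {"slide":[-0.007,0,0],"delta_rot":[0,0,0],"fingers":-1}

```text
time_s: 12.12
tcp_pos: [0.5349, 0.242, 0.0478]
eef_rot: [180.0, 0.0, -166.2]
contact_force: [-2.3, 2.0, -2.8]
gripper_width: 0.02
gripper_force: 35.0
```

Emit:
play_rows:
  rows:
    - {"slide":[-0.007,0,0],"delta_rot":[0,0,0],"fingers":-1}
    - {"slide":[-0.007,0,0],"delta_rot":[0,0,0],"fingers":-1}

```text
time_s: 12.38
tcp_pos: [0.5371, 0.2426, 0.0479]
eef_rot: [180.0, 0.1, -166.2]
contact_force: [-1.4, 3.2, -3.7]
gripper_width: 0.02
gripper_force: 35.0
```

Emit:
play_rows:
  rows:
    - {"slide":[-0.007,0,0],"delta_rot":[0,0,0],"fingers":-1}
    - {"slide":[-0.007,0,0],"delta_rot":[0,0,0],"fingers":-1}

```text
time_s: 12.62
tcp_pos: [0.5392, 0.2432, 0.048]
eef_rot: [180.0, 0.1, -166.2]
contact_force: [-0.9, 4.3, -1.9]
gripper_width: 0.02
gripper_force: 35.0
```

Emit:
play_rows:
  rows:
    - {"slide":[-0.007,0,0],"delta_rot":[0,0,0],"fingers":-1}
    - {"slide":[-0.007,0,0],"delta_rot":[0,0,0],"fingers":-1}

```text
time_s: 12.88
tcp_pos: [0.5407, 0.2429, 0.0478]
eef_rot: [-180.0, -0.0, -166.2]
contact_force: [-0.4, -0.3, -2.7]
gripper_width: 0.02
gripper_force: 35.0
```

Emit:
play_rows:
  rows:
    - {"slide":[-0.007,0,0],"delta_rot":[0,0,0],"fingers":-1}
    - {"slide":[-0.007,0,0],"delta_rot":[0,0,0],"fingers":-1}

```text
time_s: 13.12
tcp_pos: [0.5426, 0.2433, 0.0476]
eef_rot: [-180.0, -0.0, -166.2]
contact_force: [-0.4, -0.4, -1.9]
gripper_width: 0.02
gripper_force: 35.0
```

Emit:
play_rows:
  rows:
    - {"slide":[-0.007,0,0],"delta_rot":[0,0,0],"fingers":-1}
    - {"slide":[-0.007,0,0],"delta_rot":[0,0,0],"fingers":-1}

```text
time_s: 13.38
tcp_pos: [0.5448, 0.2443, 0.0477]
eef_rot: [-180.0, -0.0, -166.2]
contact_force: [0.0, 0.8, -2.0]
gripper_width: 0.0199
gripper_force: 35.0
```

```bash
python3 - <<'E'
from plant import r
import cv2,pickle
d={n:r.capture(n) for n in("top",)};pickle.dump(d,open("c2.pkl","wb"))
s=r.get_state();print(s["tcp_pos"],s["contact_force"])
cv2.imwrite("pics/p5.png",cv2.resize(d["top"]["image"][190:290,170:270],None,fx=6,fy=6,interpolation=cv2.INTER_CUBIC))
E
```

```text
[0.54485797 0.2443022  0.04771438] [ 1.12670189  0.05609404 -2.3084512 ]
```

View pics/p5.png

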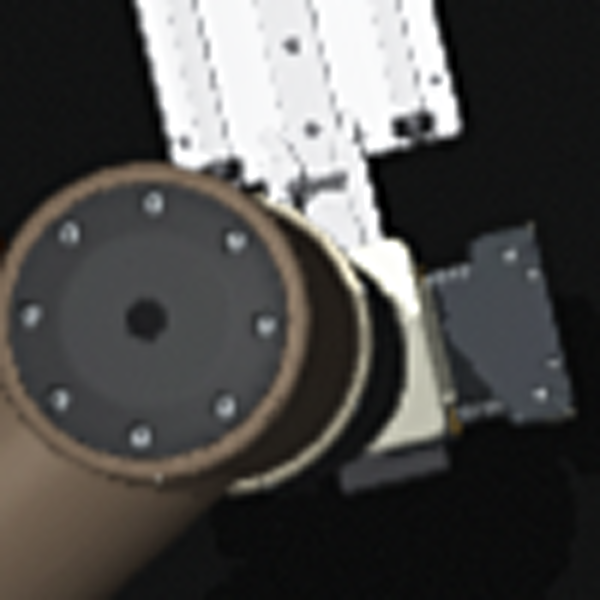

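The view mostly hides the pin; the fork tips are at about (310,185), over the bed's front. With zero force, the pin is probably still on its way to the throat, so I'll keep pushing gently.

Emit:
play_rows:
  rows:
    - {"slide":[-0.007,0,0],"delta_rot":[0,0,0],"fingers":-1}
    - {"slide":[-0.007,0,0],"delta_rot":[0,0,0],"fingers":-1}

```text
time_s: 13.68
tcp_pos: [0.5453, 0.2441, 0.0473]
eef_rot: [-180.0, -0.2, -166.3]
contact_force: [-8.3, -0.7, 0.9]
gripper_width: 0.0198
gripper_force: 35.0
```

Emit:
play_rows:
  rows:
    - {"slide":[-0.007,0,0],"delta_rot":[0,0,0],"fingers":-1}
    - {"slide":[-0.007,0,0],"delta_rot":[0,0,0],"fingers":-1}

```text
time_s: 13.92
tcp_pos: [0.5456, 0.2438, 0.0469]
eef_rot: [-179.9, -0.4, -166.3]
contact_force: [-13.8, -0.3, 3.6]
gripper_width: 0.0198
gripper_force: 35.0
```

Emit:
play_rows:
  rows:
    - {"slide":[-0.007,0,0],"delta_rot":[0,0,0],"fingers":-1}
    - {"slide":[-0.007,0,0],"delta_rot":[0,0,0],"fingers":-1}

```text
time_s: 14.18
tcp_pos: [0.5459, 0.2435, 0.0464]
eef_rot: [-179.9, -0.6, -166.3]
contact_force: [-20.0, -0.9, 6.0]
gripper_width: 0.0196
gripper_force: 35.0
```

Emit:
play_rows:
  rows:
    - {"slide":[0.014,0,0],"delta_rot":[0,0,0],"fingers":-1}
    - {"slide":[0.014,0,0],"delta_rot":[0,0,0],"fingers":-1}
    - {"slide":[0.014,0,0],"delta_rot":[0,0,0],"fingers":-1}
    - {"slide":[0,0,0],"delta_rot":[0,0,0],"fingers":-1}
    - {"slide":[0,0,0],"delta_rot":[0,0,0],"fingers":-1}

```text
time_s: 14.8
tcp_pos: [0.545, 0.2445, 0.0479]
eef_rot: [180.0, 0.0, -166.2]
contact_force: [-2.4, -0.5, -2.6]
gripper_width: 0.0195
gripper_force: 35.0
```

Emit:
play_rows:
  rows:
    - {"slide":[0.014,0,0],"delta_rot":[0,0,0],"fingers":-1}
    - {"slide":[0.014,0,0],"delta_rot":[0,0,0],"fingers":-1}
    - {"slide":[0.014,0,0],"delta_rot":[0,0,0],"fingers":-1}
    - {"slide":[0.014,0,0],"delta_rot":[0,0,0],"fingers":-1}
    - {"slide":[0.014,0,0],"delta_rot":[0,0,0],"fingers":-1}
    - {"slide":[0.014,0,0],"delta_rot":[0,0,0],"fingers":-1}
    - {"slide":[0.014,0,0],"delta_rot":[0,0,0],"fingers":-1}
    - {"slide":[0.014,0,0],"delta_rot":[0,0,0],"fingers":-1}

```text
time_s: 15.8
tcp_pos: [0.5283, 0.2403, 0.0478]
eef_rot: [180.0, 0.0, -166.2]
contact_force: [-0.1, 0.3, -2.0]
gripper_width: 0.0196
gripper_force: 35.0
```

Emit:
play_rows:
  rows:
    - {"slide":[0.014,0,0],"delta_rot":[0,0,0],"fingers":-1}
    - {"slide":[0.014,0,0],"delta_rot":[0,0,0],"fingers":-1}
    - {"slide":[0.014,0,0],"delta_rot":[0,0,0],"fingers":-1}
    - {"slide":[0.014,0,0],"delta_rot":[0,0,0],"fingers":-1}

```text
time_s: 16.3
tcp_pos: [0.5209, 0.2387, 0.048]
eef_rot: [180.0, 0.1, -166.2]
contact_force: [4.0, 0.7, -3.6]
gripper_width: 0.0195
gripper_force: 35.0
```

It is latched: a steady 4 N drag came in after about 21 mm of slack. Now I'll draw the sled out.

Emit:
play_rows:
  rows:
    - {"slide":[0.02,0,0],"delta_rot":[0,0,0],"fingers":-1}
    - {"slide":[0.02,0,0],"delta_rot":[0,0,0],"fingers":-1}
    - {"slide":[0.02,0,0],"delta_rot":[0,0,0],"fingers":-1}
    - {"slide":[0.02,0,0],"delta_rot":[0,0,0],"fingers":-1}
    - {"slide":[0.02,0,0],"delta_rot":[0,0,0],"fingers":-1}
    - {"slide":[0.02,0,0],"delta_rot":[0,0,0],"fingers":-1}
    - {"slide":[0.02,0,0],"delta_rot":[0,0,0],"fingers":-1}
    - {"slide":[0.02,0,0],"delta_rot":[0,0,0],"fingers":-1}

```text
time_s: 17.3
tcp_pos: [0.4969, 0.2326, 0.0478]
eef_rot: [180.0, 0.0, -166.2]
contact_force: [4.2, 0.2, -0.8]
gripper_width: 0.0199
gripper_force: 35.0
```

Emit:
play_rows:
  rows:
    - {"slide":[0.02,0,0],"delta_rot":[0,0,0],"fingers":-1}
    - {"slide":[0.02,0,0],"delta_rot":[0,0,0],"fingers":-1}
    - {"slide":[0.02,0,0],"delta_rot":[0,0,0],"fingers":-1}
    - {"slide":[0.02,0,0],"delta_rot":[0,0,0],"fingers":-1}
    - {"slide":[0.02,0,0],"delta_rot":[0,0,0],"fingers":-1}
    - {"slide":[0.02,0,0],"delta_rot":[0,0,0],"fingers":-1}
    - {"slide":[0.02,0,0],"delta_rot":[0,0,0],"fingers":-1}
    - {"slide":[0.02,0,0],"delta_rot":[0,0,0],"fingers":-1}

```text
time_s: 18.3
tcp_pos: [0.4735, 0.2268, 0.0478]
eef_rot: [-180.0, -0.0, -166.2]
contact_force: [4.9, -0.3, -1.5]
gripper_width: 0.0201
gripper_force: 35.0
```

Emit:
play_rows:
  rows:
    - {"slide":[0.02,0,0],"delta_rot":[0,0,0],"fingers":-1}
    - {"slide":[0.02,0,0],"delta_rot":[0,0,0],"fingers":-1}
    - {"slide":[0.02,0,0],"delta_rot":[0,0,0],"fingers":-1}
    - {"slide":[0.02,0,0],"delta_rot":[0,0,0],"fingers":-1}
    - {"slide":[0.02,0,0],"delta_rot":[0,0,0],"fingers":-1}

```text
time_s: 18.92
tcp_pos: [0.4589, 0.2232, 0.0477]
eef_rot: [-180.0, -0.0, -166.2]
contact_force: [5.1, -1.0, -1.6]
gripper_width: 0.0194
gripper_force: 35.0
```

About 20 mm should remain, so I'll go slower from here.

Emit:
play_rows:
  rows:
    - {"slide":[0.01,0,0],"delta_rot":[0,0,0],"fingers":-1}
    - {"slide":[0.01,0,0],"delta_rot":[0,0,0],"fingers":-1}
    - {"slide":[0.01,0,0],"delta_rot":[0,0,0],"fingers":-1}
    - {"slide":[0.01,0,0],"delta_rot":[0,0,0],"fingers":-1}
    - {"slide":[0.01,0,0],"delta_rot":[0,0,0],"fingers":-1}
    - {"slide":[0.01,0,0],"delta_rot":[0,0,0],"fingers":-1}
    - {"slide":[0.01,0,0],"delta_rot":[0,0,0],"fingers":-1}
    - {"slide":[0.01,0,0],"delta_rot":[0,0,0],"fingers":-1}

```text
time_s: 19.92
tcp_pos: [0.4473, 0.2204, 0.0477]
eef_rot: [-180.0, -0.0, -166.2]
contact_force: [3.7, -0.9, -2.3]
gripper_width: 0.0198
gripper_force: 35.0
```

Emit:
play_rows:
  rows:
    - {"slide":[0.007,0,0],"delta_rot":[0,0,0],"fingers":-1}
    - {"slide":[0.007,0,0],"delta_rot":[0,0,0],"fingers":-1}
    - {"slide":[0.007,0,0],"delta_rot":[0,0,0],"fingers":-1}

```text
time_s: 20.3
tcp_pos: [0.4443, 0.2197, 0.0477]
eef_rot: [-180.0, -0.0, -166.2]
contact_force: [3.7, -1.4, -2.0]
gripper_width: 0.0199
gripper_force: 35.0
```

Emit:
play_rows:
  rows:
    - {"slide":[0.007,0,0],"delta_rot":[0,0,0],"fingers":-1}
    - {"slide":[0.007,0,0],"delta_rot":[0,0,0],"fingers":-1}

```text
time_s: 20.55
tcp_pos: [0.4423, 0.2192, 0.0477]
eef_rot: [-180.0, -0.0, -166.2]
contact_force: [3.4, -0.8, -2.7]
gripper_width: 0.02
gripper_force: 35.0
```

Emit:
play_rows:
  rows:
    - {"slide":[0.007,0,0],"delta_rot":[0,0,0],"fingers":-1}
    - {"slide":[0.007,0,0],"delta_rot":[0,0,0],"fingers":-1}

```text
time_s: 20.8
tcp_pos: [0.4403, 0.2187, 0.0477]
eef_rot: [-180.0, -0.0, -166.2]
contact_force: [4.0, -1.8, -2.9]
gripper_width: 0.0196
gripper_force: 35.0
```

Emit:
play_rows:
  rows:
    - {"slide":[0.007,0,0],"delta_rot":[0,0,0],"fingers":-1}
    - {"slide":[0.007,0,0],"delta_rot":[0,0,0],"fingers":-1}

```text
time_s: 21.05
tcp_pos: [0.4382, 0.2182, 0.0477]
eef_rot: [-180.0, -0.0, -166.2]
contact_force: [4.1, -1.0, -2.9]
gripper_width: 0.0197
gripper_force: 35.0
```

Emit:
play_rows:
  rows:
    - {"slide":[0.007,0,0],"delta_rot":[0,0,0],"fingers":-1}

```text
time_s: 21.18
tcp_pos: [0.4372, 0.2179, 0.0478]
eef_rot: [-180.0, -0.0, -166.2]
contact_force: [4.5, -0.8, -3.2]
gripper_width: 0.0196
gripper_force: 35.0
```

Emit:
play_rows:
  rows:
    - {"slide":[0.007,0,0],"delta_rot":[0,0,0],"fingers":-1}
    - {"slide":[0.007,0,0],"delta_rot":[0,0,0],"fingers":-1}

```text
time_s: 21.42
tcp_pos: [0.4363, 0.2182, 0.048]
eef_rot: [180.0, 0.1, -166.2]
contact_force: [12.1, -0.5, -6.0]
gripper_width: 0.0196
gripper_force: 35.0
```

Emit:
play_rows:
  rows:
    - {"slide":[0.007,0,0],"delta_rot":[0,0,0],"fingers":-1}
    - {"slide":[0.007,0,0],"delta_rot":[0,0,0],"fingers":-1}

```text
time_s: 21.68
tcp_pos: [0.4359, 0.2187, 0.0485]
eef_rot: [179.9, 0.3, -166.2]
contact_force: [18.2, -0.9, -10.3]
gripper_width: 0.0198
gripper_force: 35.0
```

The front stop is met. I'll relax the pull, lower the hook and let go.

Emit:
play_rows:
  rows:
    - {"slide":[-0.014,0,0],"delta_rot":[0,0,0],"fingers":-1}
    - {"slide":[-0.014,0,0],"delta_rot":[0,0,0],"fingers":-1}
    - {"slide":[-0.014,0,0],"delta_rot":[0,0,0],"fingers":-1}
    - {"slide":[-0.014,0,0],"delta_rot":[0,0,0],"fingers":-1}
    - {"slide":[0,0,0],"delta_rot":[0,0,0],"fingers":-1}
    - {"slide":[0,0,0.01],"delta_rot":[0,0,0],"fingers":-1}
    - {"slide":[0,0,0.008],"delta_rot":[0,0,0],"fingers":-1}
    - {"slide":[0,0,0],"delta_rot":[0,0,0],"fingers":-1}

```text
time_s: 22.68
tcp_pos: [0.4412, 0.2189, 0.0449]
eef_rot: [-180.0, -0.0, -166.2]
contact_force: [-0.2, 1.5, -3.0]
gripper_width: 0.02
gripper_force: 35.0
```

Emit:
play_rows:
  rows:
    - {"slide":[0,0,0.004],"delta_rot":[0,0,0],"fingers":-1}
    - {"slide":[0,0,0.002],"delta_rot":[0,0,0],"fingers":-1}
    - {"slide":[0,0,0],"delta_rot":[0,0,0],"fingers":-1}

```text
time_s: 23.05
tcp_pos: [0.4414, 0.219, 0.0447]
eef_rot: [180.0, 0.0, -166.2]
contact_force: [-3.4, -0.4, 5.0]
gripper_width: 0.0196
gripper_force: 35.0
```

Emit:
play_rows:
  rows:
    - {"slide":[0,0,0],"delta_rot":[0,0,0],"fingers":-0.4}
    - {"slide":[0,0,0],"delta_rot":[0,0,0],"fingers":-0.2}
    - {"slide":[0,0,0],"delta_rot":[0,0,0],"fingers":0.2}
    - {"slide":[0,0,0],"delta_rot":[0,0,0],"fingers":0.6}
    - {"slide":[0,0,0],"delta_rot":[0,0,0],"fingers":0.6}
    - {"slide":[0,0,0],"delta_rot":[0,0,0],"fingers":0.6}

```text
time_s: 23.8
tcp_pos: [0.4414, 0.219, 0.0441]
eef_rot: [-180.0, -0.0, -166.2]
contact_force: [0.9, -0.3, -0.4]
gripper_width: 0.0676
gripper_force: 0.0
```

Emit:
play_rows:
  rows:
    - {"slide":[0,0,-0.1],"delta_rot":[0,0,0],"fingers":0.6}
    - {"slide":[0,0,-0.2],"delta_rot":[0,0,0],"fingers":0.6}
    - {"slide":[0,0,-0.3],"delta_rot":[0,0,0],"fingers":0.6}
    - {"slide":[0,0,-0.3],"delta_rot":[0,0,0],"fingers":0.6}
    - {"slide":[0,-0.3,-0.3],"delta_rot":[0,0,0],"fingers":0.6}
    - {"slide":[0,-0.3,-0.2],"delta_rot":[0,0,0],"fingers":0.6}
    - {"slide":[0,0,0],"delta_rot":[0,0,0],"fingers":0.6}
    - {"slide":[0,0,0],"delta_rot":[0,0,0],"fingers":0.6}

```text
time_s: 24.8
tcp_pos: [0.4623, 0.1322, 0.253]
eef_rot: [180.0, -0.0, -166.3]
contact_force: [0.0, -0.3, -1.2]
gripper_width: 0.0699
gripper_force: 0.0
```

```bash
python3 - <<'E'
from plant import r
import cv2,pickle,numpy as np
d={n:r.capture(n) for n in("scene","top")};pickle.dump(d,open("c3.pkl","wb"))
print(r.get_state()["tcp_pos"])
im=np.zeros((600,800,3),np.uint8)
im[:500,:400]=cv2.resize(d["top"]["image"][195:320,170:270],None,fx=4,fy=4,interpolation=cv2.INTER_CUBIC)
im[:600,400:]=cv2.resize(d["scene"]["image"][220:340,180:260],None,fx=5,fy=5,interpolation=cv2.INTER_CUBIC)
cv2.imwrite("pics/p6.png",im)
E
```

```text
[0.46202929 0.13264858 0.25233158]
```

View pics/p6.png

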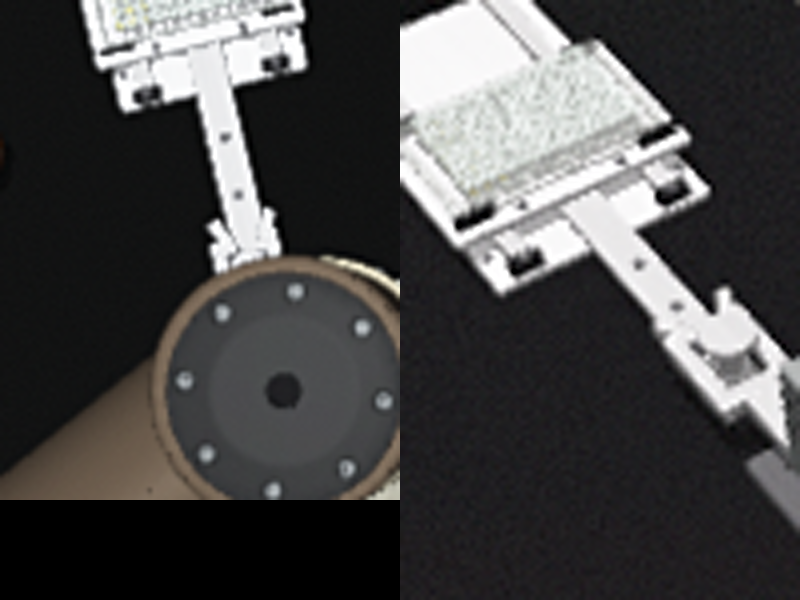

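The sled is out at the front stop, with the pin head at (725,335) inside the fork and the hook standing upright. I'll check the pin position quickly and hand in.

```bash
python3 - <<'E'
import pickle
from h import *
from plant import r
c=pickle.load(open("c3.pkl","rb"))["scene"]
p=ray(c,180+(725-400+.5)/5-.5,220+(333.5)/5-.5,.042)
a=np.radians(13.9);X=np.array([np.cos(a),np.sin(a)]);print(p,"moved",(p-[.592,.2563])@X, "bed x",-.055+(p-[.592,.2563])@X)
print(r.close_job())
E
```

```text
[0.51885712 0.23895456] moved -0.07516786343498341 bed x -0.1301678634349834
the job is handed in; nothing more can be done
None
```

The hook is latched on the pin, the sled is out at its front stop (pin measured at about −130 mm in the bed frame), and the hook is standing free on the worktop. The job was handed in with no verdict shown. The one doubt is that the wrist force read about 20 N while I was seating the hook, right at the 20 N contact limit.

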